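Snap the latch button back into the vanity drawer front

TASK

The push-button plate of the cabinet latch sits loose and proud in its recess in the quartz drawer front. Take the white flosser handle from the stone soap dish, keep it upright and press the plate straight down with its foot, gently and by feel (more than 22 N breaks the catches), until both ends have clicked in and the plate stays down by itself; do not touch the plate with the gripper. Then stand the handle upright in the soap dish again and let go, leaving the other things where they are.

Things in the scene. Friction and masses are not known exactly. Their poses are not given: they have to be found in the camera images.
- front: Quartz-faced drawer front lying face up, fixed on the counter: slab 150 (x) x 260 (y) x 46 mm (z), white stone over a dark wood core. Origin: centre of its underside, z up; stone face at z = 46 mm. Its one rectangular recess, 43 (x) x 67 mm (y), edged with thin dark trim, is centred at x = 0, y = +50 mm.
- recess (a point): Centre of the recess's mouth, level with the stone face. Hidden in it, at its two y ends, are sprung catches. Their depth differs from start to start and cannot be seen or read: clicked in, the plate's underside lies 21 to 37 mm below the face, anywhere in that span. 1.5 mm below the click are soft rubber stops (together 3 N per mm), 1.5 mm further a hard stop.
- button: Chrome latch plate, the snap-in part, loose in the recess: top block 40 (x) x 50 mm (y) on a dark lip 40 x 64 x 5 mm, bevelled below at the y ends; 14 mm thick, 50 g. Origin: centre of its underside, z up, long side along y. It starts level on a sprung ejector (2.5 N, rising 0.06 N per mm), underside 5 mm below the stone face, top 9 mm above it. Not clicked in, it is lifted again when let go.
- button_top (a point): Centre of the plate's top face, where the push belongs: pressed much off centre, the plate tips and one end stays up. Pushed down, the plate first moves against the ejector only, then its lip wedges the catches apart (the push climbs to a peak of 8 to 14 N) and snaps under them 16 to 32 mm below the start height; the push drops by 3 N or more about 2 mm before the click is complete.
- flosser: White plastic flosser handle, the pusher: round body 30 mm in diameter and 60 mm high with a flat foot and a thin grey band, above it a round neck 22 mm in diameter from 60 to 120 mm (the top). Grip the neck from above; fingertips may rest on the 4 mm shoulder at 60 mm. About 90 g. Origin: centre of its foot, z up along it. It starts standing in the soap dish.
- dish: Grey stone soap dish, fixed on the counter: shallow open tray 110 (x) x 90 (y) x 20 mm, walls 6 mm, inner floor 6 mm above its underside. Origin: centre of its underside, z up.
- tumbler: Chrome toothbrush tumbler, 72 mm across the rim, 100 mm high; leave alone. Origin: centre of its underside.
- balm: Round lip balm tin, 54 mm across, 20 mm high; leave alone. Origin: centre of its underside.
- perfume: Glass perfume bottle, 44 mm across, 100 mm high; leave alone. Origin: centre of its underside.
Not all that is in view belongs to the job. Leave any green or red look-alike of the flosser alone.

How it is judged:
By the outcome, as a careful person would: the job done as asked, in the order asked, and still so for the second after the job is handed in, with the robot touching nothing.
It also fails if it takes over 67 s, if anything falls off the work surface, if the arm or the gripper's body presses on something with over 40 N, if the wrist force passes 120 N, or if a joint passes its speed limit or range.

ROBOT

A 7-joint arm with a two-finger parallel gripper is mounted at the origin on the work surface. World frame = base frame: x ahead of the robot, y to its left, z up, the work surface at z = 0. Lengths are in m, angles in rad, forces in N, time in s.
With the tool pointing down it reaches from about 0.4 to 0.875 m from the base axis. Payload 6.5 kg.
Tool frame: the origin (TCP) lies on the centre line of the jaws, within the pads' length; the fingertips stand 19 mm ahead of it and the grasp point (between the pads) is the TCP; z points along the fingers, y is the line along which they close (so a half turn about z gives the same grasp; the last joint's range is limited). The gripper opens to 88 mm and grips with 3 to 60 N. Pads are 18 mm wide; open, the fingers measure 123 mm over their backs; the gripper's body (75 mm by 187 mm) begins 45 mm behind the grasp point.
Start: joints at [-1.384, 0.536, -0.004, 1.538, 0.003, 1.067, -0.071], TCP at [0.163, 0.629, 0.258] pointing down, gripper open.
Joint ranges: [-2.7, 2.7], [-0.37, 2.16], [-1.27, 1.26], [0.24, 2.4], [-1.31, 4.45], [0.19, 1.91], [-2.76, 2.76]. Speed limits (rad/s): [2.39, 2.39, 3.14, 3.14, 3.14, 3.14, 3.14].

INTERFACE

Orientations are given as a rotation vector (axis times angle).
In Python, from rig import bot, cams, job gives the robot as it stands. The module is installed in compiled form; this text tells all that it offers.
- The arm moves only by the shell command python3 -m handwheel 'ROWS' [OPENING]. ROWS is JSON, a list that holds one entry, the list of rows, each a list of 6 numbers: the shift along the tool's x, y, z normalised to -1 to 1, where 1 is 1 m, then the turn, a rotation vector about the tool's x, y, z normalised to -1 to 1, where 1 is 0.08 rad. In form: [[[tx, ty, tz, rx, ry, rz], ...]]. A call has 1 to 8 rows; each row shifts and turns the commanded pose from where the row before left it, along the tool's axes as they then stand; what a row does not reach is not made up. A row lasts 1/12 s, in which the tool goes at most 41.7 mm and 7.16 degrees, less where a joint would pass 70% of its speed; a pose out of reach is approached as far as the arm can. A call with a number of a shift or a turn outside -1 to 1 is refused whole. A call with a gripper value outside its range is refused whole. OPENING is the opening, from 0 (shut) to 1 (fully open), set as the call begins (- or left out, the last holds). The fingers move at their own pace and stop on an object; the grip force is fixed at half the most. Time passes only in rows, so rows that do not move let the fingers close. It gives the time, the measured TCP pose, the force, the opening and the grip force at its end, in the units of the state.
- bot.observe(): the state, without advancing time (a new reading comes with each control period).
- cams.grab_frame(name): name is "side" or "top" or "wrist"; returns a dict with "image" (480x640x3 uint8, blue, green, red), "mtx" (3x3 intrinsics, pixels), "k1" (the pictures are not rectified: a ray, as slopes to the right and down, at radius r is drawn at 1 + k1 r^2 times it, then the intrinsics apply), "pose" (4x4, takes a point from camera to world coordinates); the wrist camera has in their place "T_tool_cam" (4x4, takes a point from camera to tool coordinates, whose origin is the TCP and whose axes are the flange's). Camera axes: x right, y down, z forward; pixel columns grow to the right and rows downward; lengths in m; the calibration is good to about 2 mm. A picture is of the moment at which its call begins: read the wrist's pose just before it. There is no depth.
- job.hand_in(): hands the job in; it is judged then, once.
Trained networks look in the newest picture that a camera, given by its name, has taken for a name from the list of things; names that differ only in an ending like _2 or _b are one class to them, and where a whole thing is asked for, a point or a joint stands for the part that bears it (a point fixed in the world has none). Each returns a list of dicts, best first, with "conf" (0 to 1); they miss things now and then, are a little off and sometimes report something else, mostly with a low value. They report only what shows in the picture. A call takes as long as a camera call. They do not tell look-alikes from the thing itself.
- cams.search_frame(camera, target): "extent" ([left, top, right, bottom] in pixels, round what is visible of it).
The state is a dict: "time_s": time; "q": joint angles; "joint_vel": joint speeds; "joint_torque": joint torques, N m; "position": TCP position; "eef_rot": TCP orientation; "contact_force": force on the tool from outside, world axes, zero at the start; "moment": the same for the moment, N m; "width": finger opening in m; "grip_force": force on a finger pad.
Only numpy, scipy, OpenCV 4.12 (cv2) and the standard library are available. Lean on these libraries where they do the work, as an engineer would, in place of code of your own. Each camera call takes 0.05 s, during which the arm holds its last target. There are 200 camera calls.

## Working session

There is one attempt and no reset: what is moved stays moved. The work goes in short steps, Python scripts to look and compute and a shell command to move; the robot and the scene stay as the last step left them, time stands still between calls to the robot, and variables do not carry over. Pictures are saved under pics/ and viewed, at most 10 in all, crops included, and the job is handed in when it is done.

```bash
mkdir -p pics; cat > h.py <<'E'
import numpy as np, cv2
from scipy.spatial.transform import Rotation as R
from rig import bot, cams, job
def T(s):
    M=np.eye(4); M[:3,:3]=R.from_rotvec(s["eef_rot"]).as_matrix(); M[:3,3]=s["position"]; return M
def grab(n):
    s=bot.observe(); f=cams.grab_frame(n)
    f["P"]=np.array(f["pose"]) if "pose" in f else T(s)@np.array(f["T_tool_cam"]); return f
def ray(f,u,v):
    K=np.array(f["mtx"]); d=np.array([(u-K[0,2])/K[0,0],(v-K[1,2])/K[1,1]]); p=d.copy()
    for _ in range(20): p=d/(1+f["k1"]*(p@p))
    w=f["P"][:3,:3]@np.array([p[0],p[1],1]); return f["P"][:3,3],w
def at(f,u,v,z):
    o,w=ray(f,u,v); return (o+w*(z-o[2])/w[2]).round(4)
def pix(f,X):
    c=np.linalg.inv(f["P"])@np.append(X,1); p=c[:2]/c[2]; p=p*(1+f["k1"]*(p@p)); K=np.array(f["mtx"]); return (K[:2,:2]@p+K[:2,2]).round(1)
E
python3 - <<'E'
from h import *
s=bot.observe(); print(s["time_s"],s["position"],R.from_rotvec(s["eef_rot"]).as_matrix().round(3),s["contact_force"])
for n in("top","side"):
    f=grab(n); cv2.imwrite(f"pics/{n}0.png",f["image"]); print(n,f["P"].round(3).tolist())
    for t in("flosser","dish","button","front","recess","tumbler","balm","perfume"):
        for d in cams.search_frame(n,t)[:3]: print(t,np.round(d["extent"]),round(d["conf"],2))
print(bot.observe()["time_s"])
E
```

```text
0.0 [0.16244492 0.62879642 0.25685329] [[-0.968  0.25  -0.   ]
 [ 0.25   0.968 -0.002]
 [-0.    -0.002 -1.   ]] [-0.39452975 -0.19555516  0.29362389]
top [[-0.0, -0.988, 0.153, 0.416], [-1.0, -0.002, -0.019, -0.08], [0.019, -0.153, -0.988, 0.813], [0.0, 0.0, 0.0, 1.0]]
flosser [360. 179. 386. 212.] 0.95
flosser [432. 282. 471. 301.] 0.8
dish [344. 228. 408. 295.] 0.57
button [172. 208. 214. 244.] 0.72
front [131. 147. 300. 284.] 0.73
recess [131. 150. 299. 285.] 0.65
recess [366. 245. 391. 266.] 0.43
tumbler [418. 194. 472. 238.] 0.7
balm [223. 295. 255. 326.] 0.77
perfume [339. 115. 362. 151.] 0.55
side [[-0.963, -0.194, 0.187, 0.404], [-0.269, 0.709, -0.652, 0.414], [-0.006, -0.678, -0.735, 0.611], [0.0, 0.0, 0.0, 1.0]]
flosser [399. 117. 419. 181.] 0.77
flosser [356. 153. 380. 217.] 0.67
flosser [300. 148. 316. 210.] 0.62
dish [338. 188. 404. 235.] 0.85
button [257. 332. 292. 385.] 0.67
front [214. 243. 349. 439.] 0.76
recess [216. 245. 345. 437.] 0.81
tumbler [327. 111. 366. 176.] 0.7
balm [380. 318. 419. 364.] 0.75
balm [217. 161. 247. 212.] 0.3
perfume [216. 161. 248. 214.] 0.62
0.9
```

View pics/top0.png

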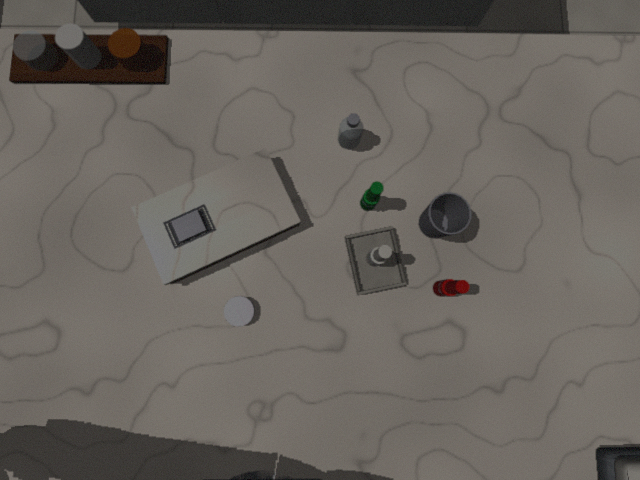

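View pics/side0.png

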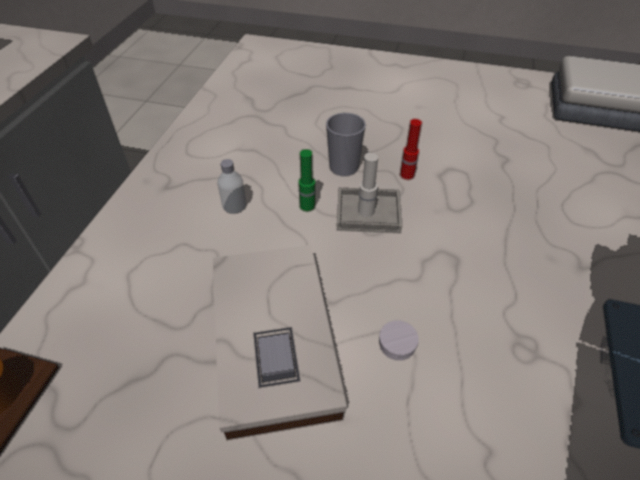

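Three look-alikes in the side view: green (306,180), red (411,150) and white (368,185). The white one, standing in the dish, with a grey band, fits the description. In the top view it is at (382,254), and the plate is at (190,226) on the slab. I'll confirm in a crop.

```bash
python3 - <<'E'
from h import *
t=grab("top"); s=grab("side")
a=s["image"][140:250,290:440]; b=t["image"][215:305,330:480]
cv2.imwrite("pics/crop1.png",np.vstack([cv2.resize(a,None,fx=3,fy=3,interpolation=2),cv2.resize(b,None,fx=3,fy=3,interpolation=2)])[:600])
print("flosser top",at(t,385,250,.126),at(s,371,156,.126), "foot s",at(s,367,214,.006))
print("green top",at(t,376,187,.12),at(s,307,152,.12),"red",at(t,461,287,.12),at(s,415,122,.12))
print("dish top",[at(t,*p,.02) for p in((346,237),(397,228),(407,287),(357,294))])
print("button top",at(t,190,226,.055),at(s,276,354,.055))
print("slab",[at(t,*p,.046) for p in((133,208),(270,157),(299,223),(168,283))])
print("recess",[at(t,*p,.046) for p in((165,222),(205,206),(214,231),(177,247))])
print("tumbler",at(t,449,212,.1),"perf",at(t,352,120,.1))
E
```

```text
flosser top [ 0.4915 -0.2001  0.126 ] [ 0.4893 -0.1994  0.126 ] foot s [ 0.4855 -0.1913  0.006 ]
green top [ 0.5949 -0.189   0.12  ] [ 0.5916 -0.1901  0.12  ] red [ 0.4338 -0.3198  0.12  ] [ 0.4357 -0.3186  0.12  ]
dish top [array([ 0.5268, -0.1479,  0.02  ]), array([ 0.5437, -0.2417,  0.02  ]), array([ 0.4364, -0.2567,  0.02  ]), array([ 0.4241, -0.1665,  0.02  ])]
button top [0.5406 0.1262 0.055 ] [0.5391 0.1323 0.055 ]
slab [array([0.574 , 0.2302, 0.046 ]), array([ 0.6688, -0.0097,  0.046 ]), array([ 0.548 , -0.0628,  0.046 ]), array([0.4426, 0.162 , 0.046 ])]
recess [array([0.5491, 0.1727, 0.046 ]), array([0.5781, 0.1037, 0.046 ]), array([0.5333, 0.0863, 0.046 ]), array([0.5049, 0.1496, 0.046 ])]
tumbler [ 0.5579 -0.3129  0.1   ] perf [ 0.7176 -0.1535  0.1   ]
```

View pics/crop1.png

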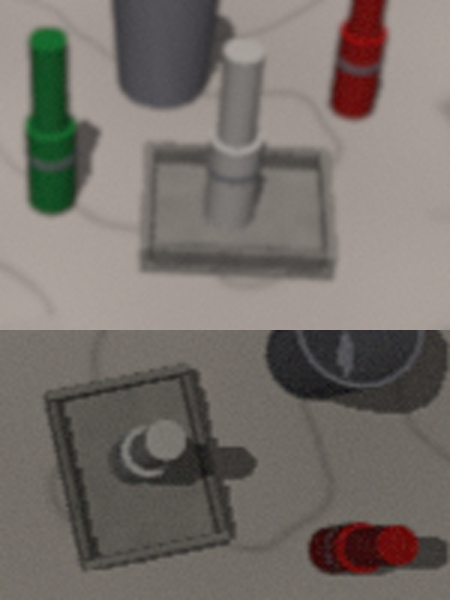

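The crop shows a white handle with a grey band standing in the dish, so that is the pusher. I'm moving above it on a path bowed outwards.

```bash
python3 -m handwheel '[[[-0.031,-0.0246,0,0,0,0],[-0.031,-0.0246,0,0,0,0],[-0.031,-0.0246,0,0,0,0],[-0.031,-0.0246,0,0,0,0],[-0.031,-0.0246,0,0,0,0],[-0.031,-0.0246,0,0,0,0],[-0.031,-0.0246,0,0,0,0],[-0.031,-0.0246,0,0,0,0]]]' 1
python3 -m handwheel '[[[-0.031,-0.0246,0,0,0,0],[-0.031,-0.0246,0,0,0,0],[-0.031,-0.0246,0,0,0,0],[-0.031,-0.0246,0,0,0,0],[-0.0137,-0.0386,0,0,0,0],[-0.0137,-0.0386,0,0,0,0],[-0.0137,-0.0386,0,0,0,0],[-0.0137,-0.0386,0,0,0,0]]]'
```

```text
time_s: 1.67
position: [0.3544, 0.3752, 0.258]
eef_rot: [0.396, 3.116, 0.001]
contact_force: [1.2, 0.4, -0.1]
width: 0.0882
grip_force: 0.0
time_s: 2.33
position: [0.4633, 0.0854, 0.258]
eef_rot: [0.396, 3.116, 0.001]
contact_force: [1.2, 0.7, -0.2]
width: 0.0881
grip_force: 0.0
```

```bash
python3 - <<'E'
from h import *
f=grab("wrist"); cv2.imwrite("pics/w1.png",f["image"]); print(f["P"].round(3).tolist(),pix(f,[.54,.13,.055]),pix(f,[.489,-.199,.126]),bot.observe()["position"])
for d in cams.search_frame("wrist","button"): print(d)
E
```

```text
[[0.25, 0.923, 0.294, 0.388], [0.968, -0.238, -0.075, 0.105], [0.001, 0.303, -0.953, 0.384], [0.0, 0.0, 0.0, 1.0]] [382.7 275.4] [  5.4 341.8] [0.463858   0.07628415 0.25806965]
{'extent': [345.6, 241.2, 417.6, 301.2], 'conf': 0.81}
```

View pics/w1.png

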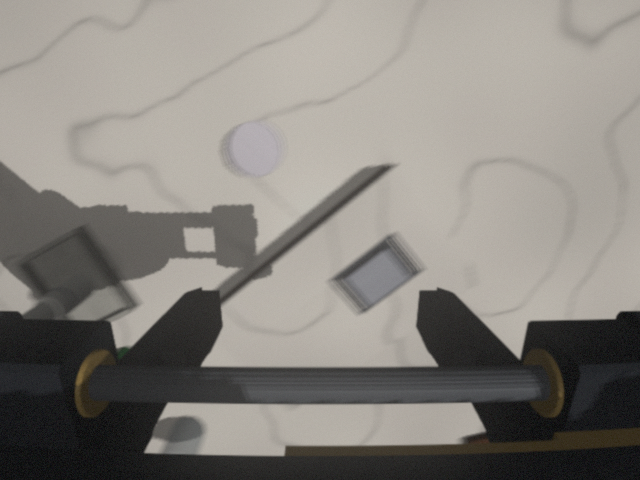

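The wrist view shows the plate at about (380,272) and the dish on the left at (80,270). I'm carrying on to the handle.

```bash
python3 -m handwheel '[[[-0.0138,-0.0386,0.006,0,0,0],[-0.0138,-0.0386,0.006,0,0,0],[-0.0138,-0.0386,0.006,0,0,0],[-0.0138,-0.0386,0.006,0,0,0],[-0.0138,-0.0386,0.006,0,0,0],[-0.0138,-0.0386,0.006,0,0,0],[-0.0138,-0.0386,0.006,0,0,0],[0,0,0,0,0,0]]]'
python3 -m handwheel '[[[0,0,0,0,0,0],[0,0,0,0,0,0]]]'
python3 - <<'E'
from h import *
f=grab("wrist"); s=bot.observe(); print(s["position"]); cv2.imwrite("pics/w2.png",f["image"]); print(pix(f,[.489,-.199,.126]))
for d in cams.search_frame("wrist","flosser"): print(d)
E
```

```text
time_s: 3.1
position: [0.4884, -0.2069, 0.2154]
eef_rot: [0.411, 3.114, -0.008]
contact_force: [-0.8, -0.2, -0.2]
width: 0.0876
grip_force: 0.0
time_s: 3.27
position: [0.4896, -0.1972, 0.2156]
eef_rot: [-0.395, -3.116, -0.001]
contact_force: [0.2, 0.2, 0.5]
width: 0.088
grip_force: 0.0
[ 0.48981163 -0.19647582  0.21570044]
[315.7 254. ]
{'extent': [293.5, 196.3, 331.9, 271.3], 'conf': 0.96}
{'extent': [334.9, 292.3, 375.0, 368.5], 'conf': 0.83}
{'extent': [89.2, 170.4, 194.4, 236.1], 'conf': 0.65}
{'extent': [242.6, 133.7, 381.6, 279.2], 'conf': 0.34}
```

View pics/w2.png

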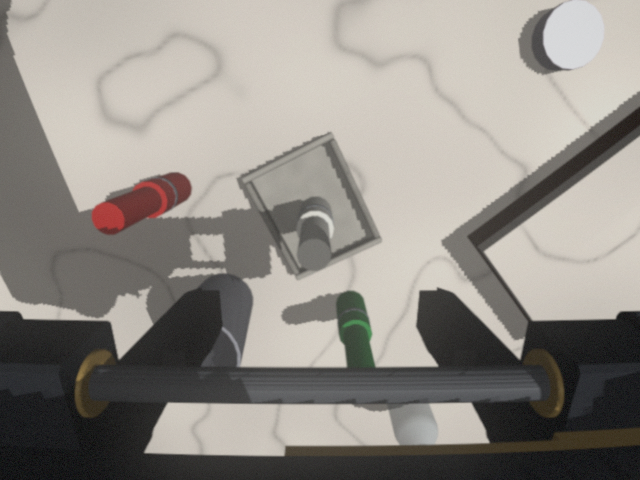

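The handle's top shows at (315,255), which agrees with my estimate. I'm descending onto the neck and gripping.

```bash
python3 -m handwheel '[[[0,-0.0027,0.03,0,0,0],[0,0,0.03,0,0,0],[0,0,0.03,0,0,0],[0,0,0.02,0,0,0],[0,0,0.012,0,0,0],[0,0,0.006,0,0,0],[0,0,0,0,0,0],[0,0,0,0,0,0]]]'
python3 -m handwheel '[[[0,0,0,0,0,0],[0,0,0,0,0,0],[0,0,0,0,0,0],[0,0,0,0,0,0],[0,0,0,0,0,0],[0,0,0,0,0,0]]]' 0
```

```text
time_s: 4.03
position: [0.4894, -0.2009, 0.0886]
eef_rot: [0.395, 3.115, -0.0]
contact_force: [-0.7, -0.5, -0.1]
width: 0.0882
grip_force: 0.0
time_s: 4.53
position: [0.4888, -0.2011, 0.0879]
eef_rot: [0.396, 3.116, -0.0]
contact_force: [-0.0, -0.0, -0.1]
width: 0.0501
grip_force: 0.0
```

```bash
python3 -m handwheel '[[[0,0,0,0,0,0],[0,0,0,0,0,0],[0,0,0,0,0,0],[0,0,0,0,0,0],[0,0,0,0,0,0],[0,0,0,0,0,0],[0,0,0,0,0,0],[0,0,0,0,0,0]]]'
```

```text
time_s: 5.2
position: [0.4886, -0.2011, 0.0876]
eef_rot: [-0.396, -3.116, 0.0]
contact_force: [-0.3, -0.4, -1.0]
width: 0.0217
grip_force: 30.0
```

```bash
python3 -m handwheel '[[[0,0,-0.01,0,0,0],[0,0,-0.025,0,0,0],[0,0,-0.035,0,0,0],[0,0,-0.035,0,0,0],[0,0,-0.02,0,0,0],[0,0,-0.005,0,0,0],[0.004,0.013,0,0,0,0],[0.007,0.024,0,0,0,0]]]'
python3 -m handwheel '[[[0.0102,0.0344,0,0,0,0],[0.0102,0.0344,0,0,0,0],[0.0102,0.0344,0,0,0,0],[0.0102,0.0344,0,0,0,0],[0.0102,0.0344,0,0,0,0],[0.007,0.024,0,0,0,0],[0.003,0.01,0,0,0,0],[0,0,0,0,0,0]]]'
python3 -m handwheel '[[[0,0,0,0,0,0],[0,0,0,0,0,0],[0,0,0,0,0,0]]]'
python3 - <<'E'
from h import *
f=grab("wrist"); s=bot.observe(); print(s["position"],s["contact_force"]); cv2.imwrite("pics/w3.png",f["image"]); print(pix(f,[.54,.129,.055]))
for d in cams.search_frame("wrist","button"): print(d)
l,t,r,b=[int(v) for v in cams.search_frame("wrist","button")[0]["extent"]]; l-=40;t-=30;print(l,t)
cv2.imwrite("pics/w3c.png",cv2.resize(f["image"][t:t+140,l:l+180],None,fx=4,fy=4,interpolation=2))
E
```

```text
time_s: 5.87
position: [0.4868, -0.1648, 0.2182]
eef_rot: [0.403, 3.114, -0.003]
contact_force: [0.0, 0.6, -1.3]
width: 0.0212
grip_force: 30.0
time_s: 6.53
position: [0.479, 0.0547, 0.2171]
eef_rot: [-0.388, -3.116, -0.001]
contact_force: [-0.6, -0.1, -1.4]
width: 0.0212
grip_force: 30.0
time_s: 6.78
position: [0.4797, 0.05, 0.2176]
eef_rot: [-0.401, -3.116, 0.001]
contact_force: [0.3, -0.2, -1.1]
width: 0.0211
grip_force: 30.0
[0.47977741 0.05030281 0.21768756] [ 0.36183743  0.02349094 -1.87227155]
[426.6 267.3]
{'extent': [382.8, 229.6, 467.8, 301.5], 'conf': 0.84}
342 199
```

View pics/w3c.png

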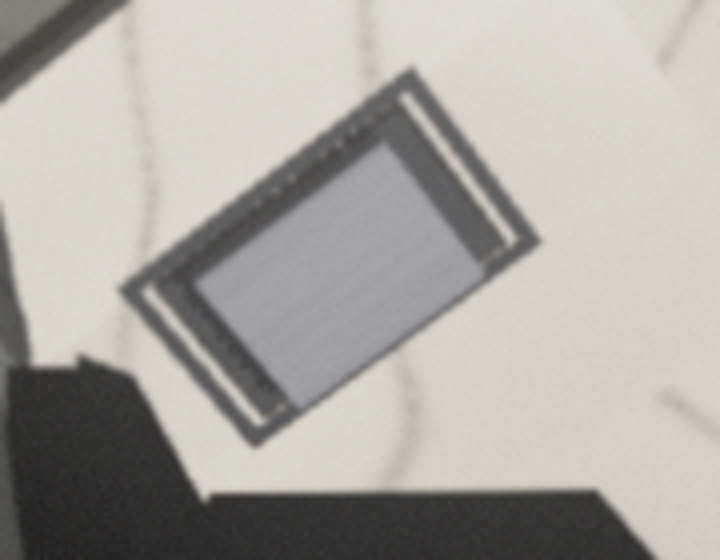

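```bash
python3 - <<'E'
from h import *
f=grab("wrist"); s=bot.observe(); M=T(s)
c=lambda P,z:np.array([at(f,342+x/4,199+y/4,z) for x,y in P])
a=c([(195,282),(385,142),(487,268),(298,408)],.055); b=c([(120,290),(413,67),(541,240),(255,447)],.046)
print(a.tolist(),a.mean(0)); print(b.tolist(),b.mean(0))
for q in(a,b): print([np.linalg.norm(q[i]-q[i-1]).round(4) for i in range(4)])
d=a.mean(0)-M[:3,3]; print(s["position"],"tool delta",(M[:3,:3].T@d).round(4))
E
```

```text
[[0.5342, 0.1, 0.055], [0.5136, 0.1443, 0.055], [0.5471, 0.1614, 0.055], [0.5694, 0.1163, 0.055]] [0.541075 0.1305   0.055   ]
[[0.536, 0.0846, 0.046], [0.5022, 0.155, 0.046], [0.548, 0.1768, 0.046], [0.5818, 0.1065, 0.046]] [0.542    0.130725 0.046   ]
[np.float64(0.0388), np.float64(0.0489), np.float64(0.0376), np.float64(0.0503)]
[np.float64(0.0508), np.float64(0.0781), np.float64(0.0507), np.float64(0.078)]
[0.47977716 0.05125262 0.2177382 ] tool delta [-0.0394  0.0922  0.1627]
```

View pics/w3.png

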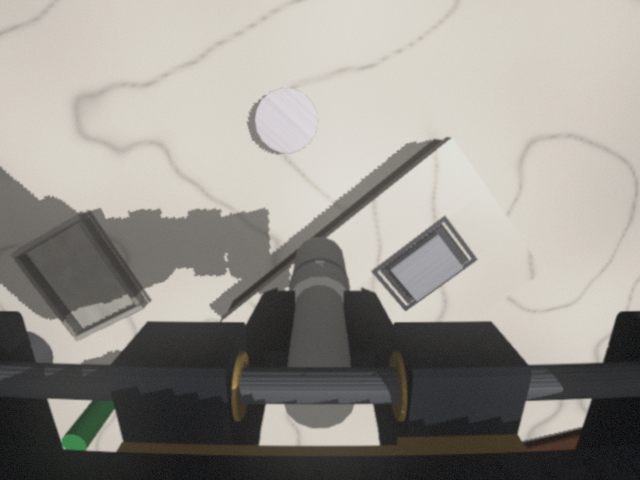

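The plate centre is at (0.541, 0.130) from both the wrist and top cameras, and the handle hangs upright. I'm moving above the plate and lowering close to it.

```bash
python3 -m handwheel '[[[-0.008,0.0187,0,0,0,0],[-0.0118,0.0275,0,0,0,0],[-0.0118,0.0275,0,0,0,0],[-0.0078,0.018,0,0,0,0],[0,0,0.02,0,0,0],[0,0,0.025,0,0,0],[0,0,0.015,0,0,0],[0,0,0.005,0,0,0]]]'
python3 -m handwheel '[[[0,0,0,0,0,0],[0,0,0,0,0,0],[0,0,0,0,0,0],[0,0,0,0,0,0]]]'
python3 - <<'E'
from h import *
f=grab("wrist"); s=bot.observe(); print(s["position"],s["contact_force"]); z=T(s)
print("foot pix",pix(f,(z@[0,0,.0816,1])[:3]),"plate",pix(f,[.541,.130,.055]))
l,t=220,190
cv2.imwrite("pics/w4.png",cv2.resize(f["image"][t:t+150,l:l+200],None,fx=4,fy=4,interpolation=2))
E
```

```text
time_s: 7.65
position: [0.5393, 0.1304, 0.1503]
eef_rot: [-0.396, -3.113, 0.003]
contact_force: [-0.3, 0.2, -1.2]
width: 0.0214
grip_force: 30.0
time_s: 7.98
position: [0.5416, 0.1312, 0.1539]
eef_rot: [0.396, 3.114, 0.002]
contact_force: [0.5, -0.2, -0.6]
width: 0.0211
grip_force: 30.0
[0.54147247 0.13123587 0.15379842] [ 0.74778782  0.88775755 -1.90394592]
foot pix [318.7 258.2] plate [316.5 248.5]
```

View pics/w4.png

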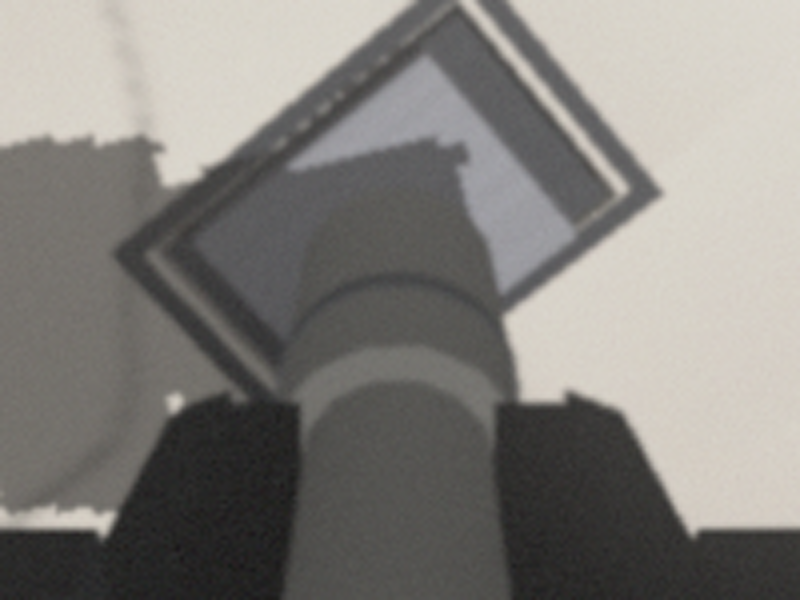

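The handle's foot is over the middle of the plate. I'm descending to contact.

```bash
python3 -m handwheel '[[[0,-0.001,0.003,0,0,0],[0,0,0.003,0,0,0],[0,0,0.003,0,0,0],[0,0,0.002,0,0,0],[0,0,0.002,0,0,0],[0,0,0.001,0,0,0],[0,0,0.001,0,0,0],[0,0,0,0,0,0]]]'
python3 -m handwheel '[[[0,0,0.001,0,0,0],[0,0,0.001,0,0,0],[0,0,0.001,0,0,0],[0,0,0.001,0,0,0],[0,0,0.001,0,0,0],[0,0,0,0,0,0]]]'
```

```text
time_s: 8.7
position: [0.5404, 0.1301, 0.1375]
eef_rot: [-0.396, -3.116, 0.0]
contact_force: [0.7, -0.0, -1.2]
width: 0.0211
grip_force: 30.0
time_s: 9.2
position: [0.5407, 0.1302, 0.1327]
eef_rot: [0.396, 3.116, 0.0]
contact_force: [0.1, 1.1, 0.8]
width: 0.0216
grip_force: 30.0
```

```bash
python3 -m handwheel '[[[0,0,0.001,0,0,0],[0,0,0.001,0,0,0],[0,0,0.001,0,0,0],[0,0,0.001,0,0,0],[0,0,0,0,0,0]]]'
python3 -m handwheel '[[[0,0,0.001,0,0,0],[0,0,0.001,0,0,0],[0,0,0,0,0,0]]]'
python3 -m handwheel '[[[0,0,0.001,0,0,0],[0,0,0.001,0,0,0],[0,0,0,0,0,0]]]'
```

```text
time_s: 9.62
position: [0.5407, 0.1302, 0.1286]
eef_rot: [0.396, 3.116, 0.0]
contact_force: [0.6, -0.4, 0.7]
width: 0.0211
grip_force: 30.0
time_s: 9.87
position: [0.5406, 0.1302, 0.1266]
eef_rot: [0.396, 3.116, 0.0]
contact_force: [0.0, 1.5, 2.1]
width: 0.0214
grip_force: 30.0
time_s: 10.12
position: [0.5408, 0.1302, 0.1251]
eef_rot: [0.396, 3.116, 0.0]
contact_force: [-0.7, 0.6, 4.5]
width: 0.021
grip_force: 30.0
```

```bash
for i in 1; do python3 -m handwheel '[[[0,0,0.0005,0,0,0],[0,0,0.0005,0,0,0],[0,0,0,0,0,0]]]'
python3 -m handwheel '[[[0,0,0.0005,0,0,0],[0,0,0.0005,0,0,0],[0,0,0,0,0,0]]]'; done | grep -E "posit|contact|time"
```

```text
time_s: 10.37
position: [0.5409, 0.1302, 0.1244]
contact_force: [-1.3, 0.1, 8.1]
time_s: 10.62
position: [0.5409, 0.1302, 0.1235]
contact_force: [-2.3, -0.2, 9.1]
```

```bash
python3 -m handwheel '[[[0,0,0.0005,0,0,0],[0,0,0.0005,0,0,0],[0,0,0,0,0,0]]]' | grep -E "posit|contact|time"
```

```text
time_s: 10.87
position: [0.5409, 0.1302, 0.1225]
contact_force: [-2.0, -0.6, 9.7]
```

```bash
python3 -m handwheel '[[[0,0,0.0005,0,0,0],[0,0,0.0005,0,0,0],[0,0,0,0,0,0]]]' | grep -E "posit|contact|time"
```

```text
time_s: 11.12
position: [0.5408, 0.1302, 0.1212]
contact_force: [0.3, 0.5, 2.8]
```

The push dropped by 7 N at about z = 0.1215, so the lip is under the catches. I'll go on about 2 mm to complete the click and feel for the rubber stops.

```bash
python3 -m handwheel '[[[0,0,0.0005,0,0,0],[0,0,0.0005,0,0,0],[0,0,0,0,0,0]]]' | grep -E "posit|contact|time"
```

```text
time_s: 11.37
position: [0.5407, 0.1302, 0.1198]
contact_force: [0.2, -0.3, 3.2]
```

```bash
python3 -m handwheel '[[[0,0,0.0005,0,0,0],[0,0,0.0005,0,0,0],[0,0,0,0,0,0]]]' | grep -E "posit|contact|time"
```

```text
time_s: 11.62
position: [0.5406, 0.1302, 0.1185]
contact_force: [1.1, 0.2, 2.5]
```

```bash
python3 -m handwheel '[[[0,0,0.0005,0,0,0],[0,0,0,0,0,0],[0,0,0,0,0,0]]]' | grep -E "posit|contact|time"
```

```text
time_s: 11.87
position: [0.5406, 0.1302, 0.1182]
contact_force: [1.0, 0.7, 2.1]
```

```bash
python3 -m handwheel '[[[0,0,0.0005,0,0,0],[0,0,0,0,0,0],[0,0,0,0,0,0]]]' | grep -E "posit|contact|time"
```

```text
time_s: 12.12
position: [0.5406, 0.1302, 0.1177]
contact_force: [0.2, 0.5, 0.7]
```

```bash
python3 -m handwheel '[[[0,0,0.0005,0,0,0],[0,0,0,0,0,0],[0,0,0,0,0,0]]]' | grep -E "posit|contact|time"
```

```text
time_s: 12.37
position: [0.5406, 0.1302, 0.1173]
contact_force: [1.3, 0.2, 1.6]
```

```bash
python3 -m handwheel '[[[0,0,0.0005,0,0,0],[0,0,0,0,0,0],[0,0,0,0,0,0]]]' | grep -E "posit|contact|time"
```

```text
time_s: 12.62
position: [0.5407, 0.1301, 0.1168]
contact_force: [0.5, -0.4, 4.1]
```

```bash
python3 -m handwheel '[[[0,0,0.0005,0,0,0],[0,0,0,0,0,0],[0,0,0,0,0,0]]]' | grep -E "posit|contact|time"
```

```text
time_s: 12.87
position: [0.5407, 0.1302, 0.1164]
contact_force: [0.6, 1.0, 6.5]
```

```bash
python3 -m handwheel '[[[0,0,0.0005,0,0,0],[0,0,0,0,0,0],[0,0,0,0,0,0]]]' | grep -E "posit|contact|time"
```

```text
time_s: 13.12
position: [0.5407, 0.1302, 0.116]
contact_force: [0.7, -0.5, 6.6]
```

The rubber stops are felt, so the plate is past its click. I'm lifting to check that it stays down.

```bash
python3 -m handwheel '[[[0,0,-0.001,0,0,0],[0,0,-0.001,0,0,0],[0,0,-0.001,0,0,0],[0,0,-0.001,0,0,0],[0,0,-0.001,0,0,0],[0,0,-0.001,0,0,0],[0,0,0,0,0,0],[0,0,0,0,0,0]]]'
python3 -m handwheel '[[[0,0,-0.004,0,0,0],[0,0,-0.01,0,0,0],[0,0,-0.02,0,0,0],[0,0,-0.03,0,0,0],[0,0,-0.025,0,0,0],[0,0,-0.01,0,0,0],[0,0,0,0,0,0],[0,0,0,0,0,0]]]'
python3 -m handwheel '[[[0.02,-0.015,0,0,0,0],[0.025,-0.03,0,0,0,0],[0.0075,-0.033,0,0,0,0],[0,-0.011,0,0,0,0],[0,0,0,0,0,0],[0,0,0,0,0,0],[0,0,0,0,0,0]]]'
python3 - <<'E'
from h import *
f=grab("wrist"); s=bot.observe(); print(s["position"],s["contact_force"]); p=pix(f,[.541,.13,.04]); print(p)
print(cams.search_frame("wrist","button"))
l,t=(p-[90,70]).astype(int); l=max(l,0);t=max(t,0)
cv2.imwrite("pics/w5.png",cv2.resize(f["image"][t:t+140,l:l+180],None,fx=4,fy=4,interpolation=2))
M=T(s); print("to dish spot tool",(M[:3,:3].T@(np.array([.4886,-.2011,.0876])-M[:3,3])).round(4))
E
```

```text
time_s: 13.78
position: [0.5402, 0.13, 0.1215]
eef_rot: [-0.396, -3.116, 0.001]
contact_force: [-0.1, -0.5, -1.3]
width: 0.0215
grip_force: 30.0
time_s: 14.45
position: [0.5404, 0.1302, 0.2207]
eef_rot: [0.396, 3.116, 0.001]
contact_force: [0.2, 0.1, -1.4]
width: 0.0214
grip_force: 30.0
time_s: 15.03
position: [0.4679, 0.0582, 0.2202]
eef_rot: [-0.394, -3.116, -0.0]
contact_force: [0.6, 0.5, -0.4]
width: 0.0214
grip_force: 30.0
[0.46797548 0.05834041 0.2202492 ] [ 0.06961564 -0.09859579 -1.33260288]
[415.3 275.1]
[{'extent': [377.9, 241.3, 450.8, 302.5], 'conf': 0.72}]
to dish spot tool [-0.0845 -0.2462  0.1326]
```

View pics/w5.png

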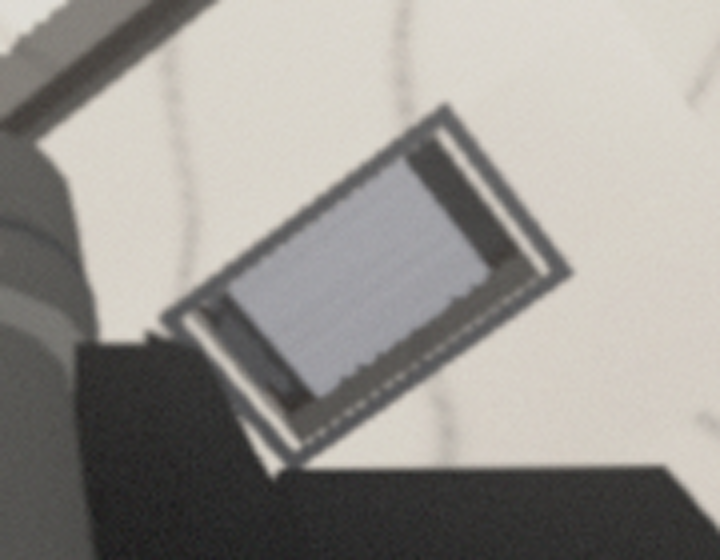

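The plate sits below the stone face, level, and stays down at both ends. I'm taking the handle back to the dish.

```bash
python3 -m handwheel '[[[-0.005,-0.0145,0,0,0,0],[-0.0115,-0.0335,0,0,0,0],[-0.0125,-0.0364,0,0,0,0],[-0.0125,-0.0364,0,0,0,0],[-0.0125,-0.0364,0,0,0,0],[-0.0125,-0.0364,0,0,0,0],[-0.0115,-0.0335,0,0,0,0],[-0.0065,-0.0191,0,0,0,0]]]'
python3 -m handwheel '[[[0,0,0.01,0,0,0],[0,0,0.03,0,0,0],[0,0,0.035,0,0,0],[0,0,0.03,0,0,0],[0,0,0.015,0,0,0],[0,0,0.007,0,0,0],[0,0,0,0,0,0],[0,0,0,0,0,0]]]'
python3 -m handwheel '[[[0,0,0.001,0,0,0],[0,0,0.001,0,0,0],[0,0,0.001,0,0,0],[0,0,0,0,0,0],[0,0,0,0,0,0]]]'
```

```text
time_s: 15.8
position: [0.4881, -0.2064, 0.2208]
eef_rot: [0.4, 3.115, -0.003]
contact_force: [0.1, 0.2, -0.9]
width: 0.0215
grip_force: 30.0
time_s: 16.47
position: [0.4884, -0.2018, 0.0939]
eef_rot: [0.394, 3.116, 0.0]
contact_force: [0.5, -0.8, -1.0]
width: 0.021
grip_force: 30.0
time_s: 16.88
position: [0.4879, -0.2024, 0.0911]
eef_rot: [0.396, 3.116, -0.0]
contact_force: [0.5, -0.2, -1.9]
width: 0.0213
grip_force: 30.0
```

```bash
python3 -m handwheel '[[[0,0,0.001,0,0,0],[0,0,0.001,0,0,0],[0,0,0,0,0,0],[0,0,0,0,0,0]]]'|grep -E "posi|cont"
python3 -m handwheel '[[[0,0,0.0005,0,0,0],[0,0,0.0005,0,0,0],[0,0,0,0,0,0],[0,0,0,0,0,0]]]'|grep -E "posi|cont"
```

```text
position: [0.4877, -0.2024, 0.0887]
contact_force: [0.2, -0.0, -1.2]
position: [0.4877, -0.2024, 0.0877]
contact_force: [-0.3, -0.1, -0.6]
```

```bash
python3 -m handwheel '[[[0,0,0.0005,0,0,0],[0,0,0,0,0,0],[0,0,0,0,0,0]]]'|grep -E "posi|cont"
```

```text
position: [0.4878, -0.2024, 0.0876]
contact_force: [-1.1, 1.8, 5.6]
```

The foot is on the dish floor. I'm releasing, then backing straight up.

```bash
python3 -m handwheel '[[[0,0,0,0,0,0],[0,0,0,0,0,0],[0,0,0,0,0,0],[0,0,0,0,0,0],[0,0,0,0,0,0],[0,0,0,0,0,0],[0,0,0,0,0,0],[0,0,0,0,0,0]]]' 0.8
python3 -m handwheel '[[[0,0,-0.005,0,0,0],[0,0,-0.01,0,0,0],[0,0,-0.02,0,0,0],[0,0,-0.03,0,0,0],[0,0,-0.035,0,0,0],[0,0,-0.03,0,0,0],[0,0,-0.015,0,0,0],[0,0,0,0,0,0]]]'
python3 -m handwheel '[[[0.02,0,0,0,0,0],[0.03,0,0,0,0,0],[0.02,0,0,0,0,0],[0,0,0,0,0,0],[0,0,0,0,0,0],[0,0,0,0,0,0]]]'
python3 - <<'E'
from h import *
f=grab("side"); print(bot.observe()["position"],bot.observe()["contact_force"]); print([ (np.round(d["extent"]),d["conf"]) for d in cams.search_frame("side","flosser")])
cv2.imwrite("pics/s9.png",f["image"])
E
```

```text
time_s: 18.47
position: [0.4877, -0.2024, 0.0872]
eef_rot: [0.396, 3.116, -0.0]
contact_force: [0.4, -0.8, -0.4]
width: 0.0699
grip_force: 0.0
time_s: 19.13
position: [0.4898, -0.2034, 0.2368]
eef_rot: [0.396, 3.109, -0.001]
contact_force: [1.0, 0.2, 0.0]
width: 0.0702
grip_force: 0.0
time_s: 19.63
position: [0.4206, -0.185, 0.2324]
eef_rot: [0.396, 3.116, -0.0]
contact_force: [0.2, -0.5, 0.3]
width: 0.0704
grip_force: 0.0
[ 0.4208578  -0.18503642  0.23237941] [ 0.41911842 -0.84877239 -0.89447142]
[(array([401., 120., 421., 181.]), 0.95), (array([359., 152., 382., 216.]), 0.73), (array([296., 148., 320., 211.]), 0.7)]
```

View pics/s9.png

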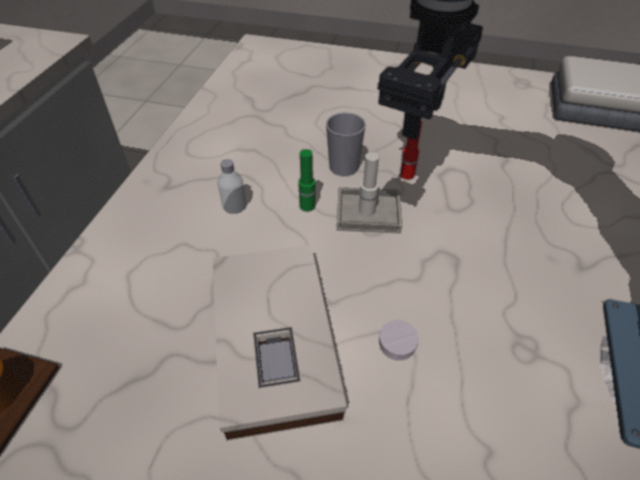

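The handle stands upright in the dish at (369,185), the plate is down at (277,357), and everything else is where it was.

```bash
python3 -c "
from rig import job; print(job.hand_in())"
```

```text
the job is handed in; nothing more can be done
None
```

The plate clicked in with a peak push of about 11 N and stays down level; the white handle is standing upright in the soap dish again, nothing else moved, and I handed the job in at about 20 s of the 67 s limit.

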